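Slide the coaster box down the tray's lane

TASK

On the bar's black tray, push the wooden coaster box down the lane between the two chrome rails until its front is level with the far ends of the rails, standing straight in the lane. Push it along the floor with the fingertips, without lifting it; neither the box nor the robot may touch either polished rail, and the glasses and everything else must stay undisturbed.

Things in the scene. Friction and masses are not known exactly. Their poses are not given: they have to be found in the camera images.
- tray: fixed black glass tray with chrome rim, 360 mm (its x) by 460 mm (its y), turned up to 16 degrees. Origin at counter height; floor 12 mm above it, rim 8 mm above the floor. y is the lane's direction: the lane runs along x = 0 from y = -30 (mouth) to +160 mm (end). Floor spans x -174 to 174, y -239 to 209 mm, clear where y is below -30 mm. Paper dots are flat, only for looks.
- lane_mouth (a point): point on the tray floor midway between the rails at the mouth of the lane, where the box goes in; axes as the tray's
- lane_end (a point): point on the tray floor midway between the far ends of the rails, where the lane ends, 190 mm from the mouth; axes as the tray's. There is no stop: the floor goes on 49 mm beyond to the rim.
- rail_near: fixed polished chrome guide rail, a bar 10 mm wide and 190 mm long along the lane, its top 22 mm above the tray floor; the rail on the robot's side (tray x = -67 mm to its middle). Origin on the floor under its middle; axes as the tray's. The clear width between the two rails is 124 mm.
- rail_far: the same rail on the side away from the robot (tray x = +67 mm to its middle)
- coaster_box: loose wooden box, 100 mm wide (its x), 120 long (its y), 65 high, dark line round the lid, pale panel on top; 0.4-0.75 kg, slides at 2-5 N, stays where left. Origin centre of underside. Starts flat on the tray floor before the mouth, front 15-40 mm short of the rails, up to 22 mm off the lane's middle line and up to 12 degrees turned; its y points down the lane.
- box_front (a point): middle of the lower edge of the box's front face (60 mm from its centre along its +y), the face that goes into the lane first
- box_back (a point): middle of the lower edge of the box's back face (60 mm from its centre along its -y), upright and flat, 100 mm wide and 65 mm high, the face to push on
- glass_a: a loose glass tumbler standing upside down on the tray, 72 mm wide at the foot, 100 mm high, beside the near rail; origin centre of underside; not to be disturbed
- glass_b: a second such tumbler, beside the near rail closer to the lane's end; not to be disturbed
- glass_c: a third such tumbler, beside the far rail; not to be disturbed
- jigger: loose steel double-cone measure, 42 mm wide, 72 mm high, standing on the tray beside the far rail; origin centre of underside; not to be disturbed
- wine: loose green glass bottle, 84 mm wide, 300 mm high, standing on the counter to the robot's right; not to be disturbed
- bowl: loose lidded white china sugar bowl, 124 mm wide, 88 mm high, on the counter to the robot's left; not to be disturbed
Things that resemble listed ones, but are neither listed nor needed, are in the scene too. What is meant by the coaster_box is not purple, and is the larger of those in its own colour.

How it is judged (in metres and radians):
On the way:
1. the box has entered the lane, its front 30 mm or more past the mouth (y of box_front in the frame of lane_mouth above 0.03 m and angle between the y axis of coaster_box and the y axis of tray, either way round below 0.2 rad), for 0.1 s.
At the end, for the whole second after the job is handed in: The box stands flat and still on the tray floor between the rails, the middle of its front within 8 mm of level with the rails' far ends, its front and back within 12 mm of the lane's middle line and within 0.12 rad of straight, touching neither rail (y of box_front in the frame of lane_end between -0.008 and 0.008 m and x of box_front in the frame of lane_end between -0.012 and 0.012 m and x of box_back in the frame of lane_end between -0.012 and 0.012 m and z of coaster_box in the frame of lane_end between -0.003 and 0.003 m and angle between the y axis of coaster_box and the y axis of tray, either way round below 0.12 rad and angle between coaster_box's own z axis and vertical below 0.05 rad and linear speed of coaster_box below 0.01 m/s).
It fails at once if the box touches a rail (contact force between coaster_box and rail_near above 0.1 N or contact force between coaster_box and rail_far above 0.1 N).
It fails at once if the robot touches a rail (contact force between any of the arm, the fingers and rail_near above 0.3 N or contact force between any of the arm, the fingers and rail_far above 0.3 N).
It fails at once if the box is lifted (8 mm off the tray floor) or tipped (0.15 rad) (z of coaster_box in the frame of lane_end above 0.008 m or angle between coaster_box's own z axis and vertical above 0.15 rad).
It fails at once if a glass, the jigger, the bottle or the sugar bowl is moved by more than 10 mm or tipped (distance of any of glass_a, glass_b, glass_c, jigger, wine, bowl from where it was at the start of the episode above 0.01 m or angle between any of glass_a, glass_b, glass_c, jigger, wine, bowl's own z axis and vertical above 0.15 rad).
It also fails if it takes over 72 s, if anything falls off the work surface, if the arm or the gripper's body presses on something with over 40 N, if the wrist force passes 120 N, or if a joint passes its speed limit or range.

ROBOT

A 6-joint arm with a two-finger parallel gripper is mounted at the origin on the work surface. World frame = base frame: x ahead of the robot, y to its left, z up, the work surface at z = 0. Lengths are in mm, angles in degrees, forces in N, time in s.
With the tool pointing down it reaches from about 350 to 850 mm from the base axis. Payload 8.1 kg.
Tool frame: the origin (TCP) lies at the centre of the arm's flange, where the gripper is bolted on; the fingertips stand 173 mm ahead of it and the grasp point (between the pads) lies 155 mm ahead of it; z points along the fingers, y is the line along which they close (so a half turn about z gives the same grasp; the last joint's range is limited). The gripper opens to 85 mm and grips with 20 to 120 N. Pads are 22 mm wide; open, the fingers measure 114 mm over their backs; the gripper's body (76 mm by 85 mm) begins 54 mm behind the grasp point. The pads swing forward as they close: fully open they stand 13 mm farther back than shut.
Start: joints at [-73.591, 7.471, 85.268, -0, 87.261, -4.893], TCP at [217.996, -559.003, 404.692] pointing down, gripper open.
Joint ranges: [-169.43, 169.43], [-51.17, 129.36], [1.28, 143.12], [-76.62, 256.62], [0, 156.53], [-152.29, 152.29]. Speed limits (degrees/s): [136.94, 136.94, 159.86, 180, 180, 180].

INTERFACE

Orientations are given as [roll, pitch, yaw] about the fixed x, y, z axes, in that order (R = Rz(yaw) Ry(pitch) Rx(roll)).
In Python, from bench import * gives the robot as it stands.
- The arm moves only by the shell command python3 -m jog 'ROWS' [FORCE]. ROWS is text: rows parted by semicolons, each of 7 numbers parted by spaces: the shift along the tool's x, y, z scaled (see below), then the turn, a rotation vector about the tool's x, y, z scaled (see below), then the closure, from -1 (fully open) to 1 (shut). In form: tx ty tz wx wy wz hand; .... A call has 1 to 5 rows; each row shifts and turns the commanded pose from where the row before left it, along the tool's axes as they then stand; what a row does not reach is not made up. The controller multiplies each number of a shift by 0.1 m and each number of a turn by 60 degrees. A row lasts 1/8 s, in which the tool goes at most 62.5 mm and 10.7 degrees, less where a joint would pass 70% of its speed; a pose out of reach is approached as far as the arm can. A call with a number of a shift or a turn outside -1 to 1 is refused whole. A call with a gripper value outside its range is refused whole. The fingers move at their own pace and stop on an object; FORCE is the grip in N (left out, the last holds). Time passes only in rows, so rows that do not move let the fingers close. It gives the time, the measured TCP pose, the force, the opening and the grip force at its end, in the units of the state.
- sense(): the state, without advancing time (a new reading comes with each control period).
- snapshot(name): name is "scene" or "side" or "wrist"; returns a dict with "img" (384x512x3 uint8, red, green, blue), "fx", "fy", "cx", "cy" (pixels), "extrinsics" (4x4, takes a point from camera to world coordinates). Camera axes: x right, y down, z forward; pixel columns grow to the right and rows downward; lengths in mm; the calibration is good to about 2 mm. A picture is of the moment at which its call begins. There is no depth.
- hand_in(): hands the job in; it is judged then, once.
The state is a dict: "time": time; "joint_pos": joint angles; "qd": joint speeds; "joint_efforts": joint torques, N m; "tool_pos": TCP position; "tcp_rot": TCP orientation; "ft_force": force on the tool from outside, world axes, zero at the start; "wrist_torque": the same for the moment, N m; "finger_gap": finger opening in mm; "grip_force": force on a finger pad.
Only numpy, scipy, OpenCV 4.12 (cv2) and the standard library are available. Lean on these libraries where they do the work, as an engineer would, in place of code of your own. Each camera call takes 0.05 s, during which the arm holds its last target. There are 200 camera calls.

## Working session

There is one attempt and no reset: what is moved stays moved. The work goes in short steps, Python scripts to look and compute and a shell command to move; the robot and the scene stay as the last step left them, time stands still between calls to the robot, and variables do not carry over. Pictures are saved under pics/ and viewed, at most 10 in all, crops included, and the job is handed in when it is done.

```bash
mkdir -p pics; python3 - <<'E'
from bench import *
import cv2
for n in ("scene","side"):
    s=snapshot(n); cv2.imwrite(f"pics/{n}0.png",s["img"][:,:,::-1]); print(n,s["fx"],s["cx"],s["cy"],s["extrinsics"])
s=sense(); print(s["tool_pos"],s["tcp_rot"],s["time"])
E
```

```text
scene 492.74128661287597 251.96360104409604 189.05621454323662 [[ 7.13508097e-01  4.57039738e-01 -5.31056375e-01  1.37770438e+03]
 [ 7.00575406e-01 -4.76215515e-01  5.31425333e-01 -7.76103684e+02]
 [-1.00147901e-02 -7.51221313e-01 -6.59974426e-01  9.83840425e+02]
 [ 0.00000000e+00  0.00000000e+00  0.00000000e+00  1.00000000e+00]]
side 438.6165442980477 258.1078214221769 184.83071776280013 [[-9.94687742e-01 -5.49461664e-02  8.70471946e-02  4.90932882e+02]
 [-1.02811208e-01  5.72295598e-01 -8.13577042e-01  1.01460742e+03]
 [-5.11378675e-03 -8.18204539e-01 -5.74904498e-01  7.53805842e+02]
 [ 0.00000000e+00  0.00000000e+00  0.00000000e+00  1.00000000e+00]]
[ 217.93953442 -558.78948651  403.7510376 ] [-1.79904450e+02 -7.18758536e-03  2.13024599e+01] 0.1
```

View pics/scene0.png

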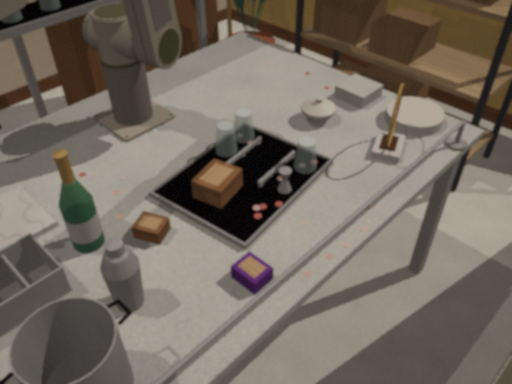

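View pics/side0.png

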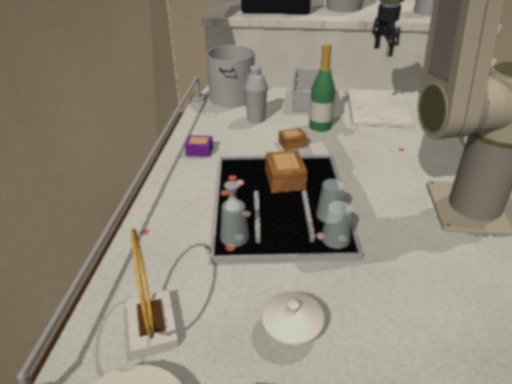

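The scene view shows the brown box at about (217,183) on the black tray, with the rails at (240,150) and (277,168) and the purple and small brown decoys off the tray. The side view shows the box at (286,172) and the rails at (257,215) and (308,215). I'll zoom in on both.

```bash
python3 - <<'E'
import cv2
a=cv2.imread("pics/scene0.png")[120:245,145:340]; b=cv2.imread("pics/side0.png")[140:270,205:365]
cv2.imwrite("pics/c1.png",cv2.resize(a,None,fx=4,fy=4,interpolation=cv2.INTER_CUBIC))
cv2.imwrite("pics/c2.png",cv2.resize(b,None,fx=4.5,fy=4.5,interpolation=cv2.INTER_CUBIC))
E
```

```text
(no output)
```

View pics/c1.png

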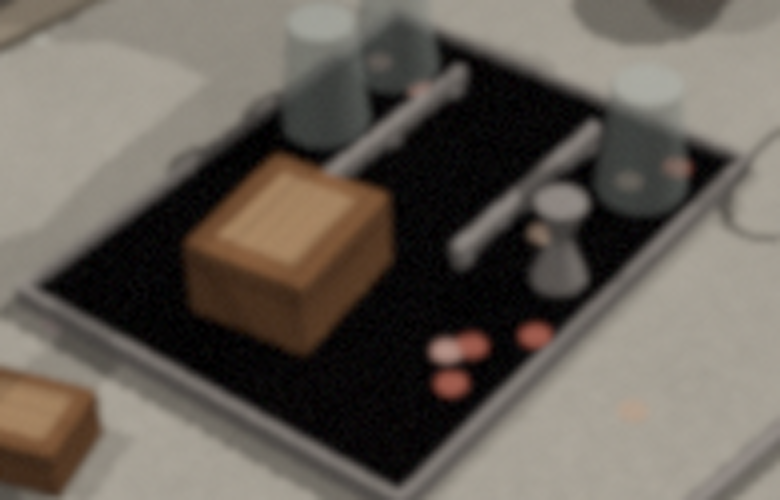

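View pics/c2.png

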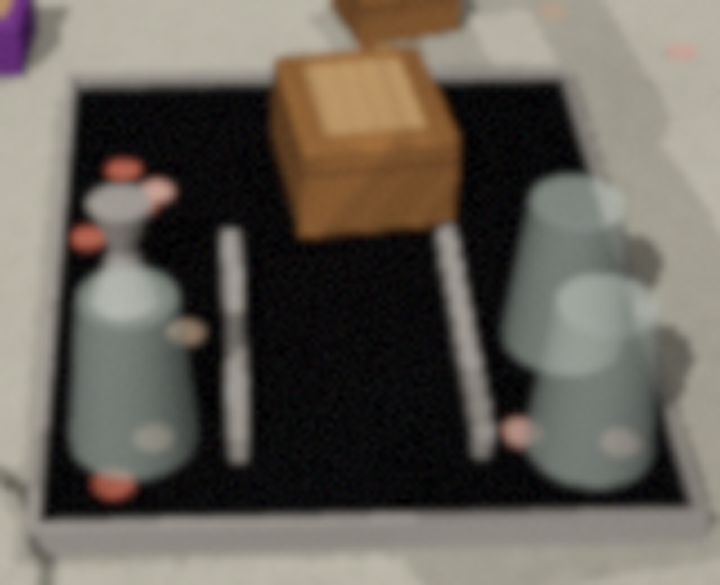

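The zoomed views give clear outlines of the tray floor, both rails and the pale lid panel. I'll measure them with masks.

```bash
cat > h.py <<'E'
from bench import *
import cv2, numpy as np
def cast(s,uv,z):
    uv=np.asarray(uv,float).reshape(-1,2); E=np.array(s["extrinsics"])
    d=np.c_[(uv[:,0]-s["cx"])/s["fx"],(uv[:,1]-s["cy"])/s["fy"],np.ones(len(uv))]@E[:3,:3].T
    return (E[:3,3]+d*((z-E[2,3])/d[:,2])[:,None])[:,:2]
def big(m,n=1):
    c,_=cv2.findContours(m.astype(np.uint8),cv2.RETR_EXTERNAL,cv2.CHAIN_APPROX_NONE)
    return sorted(c,key=cv2.contourArea)[::-1][:n]
def up(s,k=4):
    t=dict(s); t["img"]=cv2.resize(s["img"],None,fx=k,fy=k,interpolation=cv2.INTER_CUBIC)
    for a in("fx","fy"): t[a]=s[a]*k
    for a in("cx","cy"): t[a]=s[a]*k+(k-1)/2
    return t
def rect(p):
    c,wh,a=cv2.minAreaRect(p.astype(np.float32)); return np.round(c,1),np.round(wh,1),round(a,2)
def box(s,lo=12):
    """pale panel and the wooden top, (tray box only: the largest brown thing)"""
    hsv=cv2.cvtColor(s["img"],cv2.COLOR_RGB2HSV); h,S,v=[hsv[:,:,i].astype(int) for i in range(3)]
    m=((h>5)&(h<22)&(S>90)&(v>45)).astype(np.uint8)
    m[:, :]*=1
    return m,h,S,v
E
python3 - <<'E'
from h import *
for n,roi in (("scene",(145,120,340,245)),("side",(205,140,365,270))):
    s=up(snapshot(n)); im=s["img"]; x0,y0,x1,y1=[4*r for r in roi]
    keep=np.zeros(im.shape[:2],np.uint8); keep[y0:y1,x0:x1]=1
    g=cv2.cvtColor(im,cv2.COLOR_RGB2GRAY)
    hull=cv2.convexHull(big((g<55)&(keep>0))[0]); q=cv2.approxPolyN(hull,4).reshape(-1,2)
    print(n,"tray corners z12",cast(s,q,12).round(1).tolist(),"z20",cast(s,q,20).round(1).tolist())
    hsv=cv2.cvtColor(im,cv2.COLOR_RGB2HSV).astype(int)
    m,h,S,v=box(s); c=[k for k in big(m&keep,3)]
    for k in c[:2]: print(" brown",cv2.boundingRect(k),cv2.contourArea(k))
    bx=np.zeros_like(keep); cv2.drawContours(bx,[c[0]],-1,1,-1)
    vb=v[bx>0]; print(" v pct",np.percentile(vb,[5,25,50,75,95]), "S",np.percentile(S[bx>0],[5,50,95]))
    t,_=cv2.threshold(im[:,:,2][bx>0].reshape(-1,1),0,255,cv2.THRESH_OTSU)
    p=big((im[:,:,2]>t)&(cv2.erode(bx,np.ones((9,9)))>0))[0]
    print(" panel z77",rect(cast(s,p,77)), "thr",t)
    ins=np.zeros_like(keep); cv2.fillConvexPoly(ins,hull,1); ins=cv2.erode(ins,np.ones((15,15)))
    bd=cv2.dilate(bx,np.ones((7,7)))
    for k in big((g>60)&(ins>0)&(bd==0),6): print("  bright",[round(a/4) for a in cv2.boundingRect(k)],rect(cast(s,k,34)))
E
```

```text
scene tray corners z12 [[671.5, 276.9], [728.7, -158.9], [392.9, -204.2], [325.0, 232.7]] z20 [[677.4, 268.2], [734.1, -164.0], [401.0, -208.9], [333.6, 224.4]]
 brown (764, 632, 209, 202) 28699.0
 brown (580, 849, 99, 125) 9378.0
 v pct [ 57.  70.  95. 137. 163.] S [104. 142. 153.]
 panel z77 (array([526.3, -67.4]), array([ 71.5, 102.9]), 13.12) thr 62.0
  bright [258, 150, 38, 44] (array([602.9, 106.2]), array([104.2, 214. ]), 36.98)
  bright [218, 132, 44, 31] (array([447.6, 114.2]), array([168.5,  98.8]), 80.25)
  bright [296, 150, 22, 22] (array([642.7, 203. ]), array([ 64.6, 106.2]), 34.6)
  bright [252, 204, 15, 8] (array([681.3, -51.6]), array([41.7, 30.1]), 51.81)
  bright [254, 213, 8, 6] (array([701.3, -79.6]), array([22.1, 24.6]), 43.88)
  bright [275, 201, 7, 6] (array([706. ,  -3.7]), array([13.8, 24.6]), 6.44)
side tray corners z12 [[289.0, 215.4], [678.7, 263.1], [732.3, -162.5], [600.0, -184.2]] z20 [[291.2, 224.1], [676.7, 271.2], [729.7, -149.8], [598.8, -171.3]]
 brown (1058, 560, 174, 215) 28301.0
 brown (903, 982, 42, 24) 300.5
 v pct [ 77. 114. 125. 150. 183.] S [114. 159. 166.]
 panel z77 (array([529.5, -81.6]), array([ 68., 114.]), 13.81) thr 68.0
  bright [220, 175, 30, 76] (array([649.1, 109.6]), array([ 77.5, 321. ]), 8.8)
  bright [301, 192, 49, 56] (array([413. , 126.4]), array([102.7, 228.2]), 7.43)
  bright [253, 190, 8, 53] (array([589.6, 129.1]), array([ 17.5, 218.1]), 7.53)
```

```bash
python3 - <<'E'
from h import *
C={"scene":(4,145,120),"side":(4.5,205,140)}
S={n:snapshot(n) for n in C}
def P(n,pts,z):
    k,a,b=C[n]; p=(np.array(pts)+.5)/k-.5+[a,b]; return cast(S[n],p,z).round(1).tolist()
print("side rails top mouth far,near",P("side",[(230,228),(446,226)],34))
print("side rails end bottom far,near",P("side",[(238,464),(484,460)],12), "top",P("side",[(238,440),(482,436)],34))
print("side tray far floor corners",P("side",[(80,88),(562,84)],12),"near rim",P("side",[(48,514),(692,505)],20))
print("scene far rail top mouth,end",P("scene",[(458,245),(595,125)],34),"near end",P("scene",[(461,70)],34))
print("scene near right floor corner rim",P("scene",[(400,487),(45,288),(728,162)],20))
print("side box front bottom",P("side",[(303,238),(458,222)],12),"top back",P("side",[(278,58),(416,50)],77),"top front",P("side",[(280,150),(458,135)],77))
print("scene box bottom",P("scene",[(190,308),(302,354),(392,260)],12),"top",P("scene",[(188,240),(302,284),(392,198),(278,153)],77))
for n in C:
    s=up(S[n]); im=s["img"]; r=(770,630,980,760) if n=="scene" else (1060,560,1240,720)
    sub=im[r[1]:r[3],r[0]:r[2]]; 
    for f in (.7,.78):
        t=f*np.percentile(sub[:,:,1],98); c=big((sub[:,:,1]>t)&(sub[:,:,0].astype(int)-sub[:,:,2]>25))[0]+np.array([r[0],r[1]])
        print(n,"panel",f,rect(cast(s,c,77)),rect(c))
E
```

```text
side rails top mouth far,near [[603.8, 23.0], [470.0, 8.0]]
side rails end bottom far,near [[579.1, 213.0], [444.5, 196.6]] top [[578.5, 217.9], [447.0, 201.8]]
side tray far floor corners [[732.2, -166.8], [390.1, -204.7]] near rim [[674.1, 270.0], [335.2, 229.9]]
scene far rail top mouth,end [[602.9, 29.8], [579.3, 212.5]] near end [[449.4, 193.2]]
scene near right floor corner rim [[735.0, -163.0], [405.3, -204.8], [675.5, 262.9]]
side box front bottom [[559.8, -0.9], [461.7, -27.9]] top back [[586.0, -113.3], [494.9, -132.3]] top front [[575.1, -2.9], [465.5, -30.5]]
scene box bottom [[492.3, -139.6], [587.9, -115.8], [561.1, 1.4]] top [[495.1, -136.1], [588.7, -111.9], [566.4, -1.8], [466.3, -23.3]]
scene panel 0.7 (array([526.2, -65.7]), array([ 72.2, 114.1]), 13.11) (array([868., 697.]), array([ 80.6, 134.4]), 45.0)
scene panel 0.78 (array([526.9, -69.4]), array([66.8, 91.4]), 13.57) (array([866.3, 697.2]), array([ 75.7, 121.6]), 45.0)
side panel 0.7 (array([526.8, -72.6]), array([63.1, 87.6]), 13.75) (array([1144.4,  644.7]), array([65.2, 96.5]), 84.29)
side panel 0.78 (array([526.1, -72.4]), array([57.6, 76. ]), 12.65) (array([1144.9,  644.7]), array([56.3, 86.6]), 84.81)
```

```bash
cat >> h.py <<'E'
M=np.array([537,16.5]); YAW=7.4; c_,s_=np.cos(np.radians(YAW)),np.sin(np.radians(YAW))
R=np.array([[c_,-s_],[s_,c_]])   # lane->world
def w(l): return M+R@np.array(l)
def l(p): return ((np.asarray(p)-M)@R)
def go(lx,ly,z,yaw):
    s=sense(); p=s["tool_pos"]; d=np.r_[w((lx,ly)),z]-p; y=np.radians(s["tcp_rot"][2])
    print("t",round(s["time"],2),"pos",np.round(p,1),"lane",l(p[:2]).round(1),"rot",np.round(s["tcp_rot"],2),"F",np.round(s["ft_force"],1),"gap",round(s["finger_gap"],1))
    print("need tool units", np.round([(np.cos(y)*d[0]+np.sin(y)*d[1])/100,(np.sin(y)*d[0]-np.cos(y)*d[1])/100,-d[2]/100],3),"wz",round(-(yaw-s["tcp_rot"][2])/60,3))
E
python3 - <<'E'
from h import *
s=snapshot("scene"); t=snapshot("side")
print("wine", cast(s,[(88,240)],0), cast(t,[(320,126)],0))
f=lambda n,p,k,o,z: l(cast(n,(np.array(p)+.5)/k-.5+o,z)).round()
print("glassA top scene, side",f(s,[(320,25)],4,(145,120),112),f(t,[(580,195)],4.5,(205,140),112))
print("glassB",f(t,[(607,295)],4.5,(205,140),112),"C",f(s,[(650,82)],4,(145,120),112),"jig",f(s,[(560,203)],4,(145,120),84))
go(-103,-88,215,7.4)
E
```

```text
wine [[ 411.38921171 -442.39807561]] [[ 416.59931329 -449.44920883]]
glassA top scene, side [[-124.   81.]] [[-131.   81.]]
glassB [[-129.  173.]] C [[125. 170.]] jig [[134.  39.]]
t 0.4 pos [ 218.  -559.   404.5] lane [-390.5 -529.6] rot [-179.98   -0.     21.3 ] F [-0.2  0.9 -0.5] gap 85.4
need tool units [ 3.851 -3.596  1.895] wz 0.232
```

```bash
python3 -m jog '0 0 -0.55 0 0 0 -1; 0 0 -0.55 0 0 0 -1; 0.43 -0.4 0 0 0 0 -1; 0.43 -0.4 0 0 0 0 -1; 0.43 -0.4 0 0 0 0 -1'; python3 -m jog '0.43 -0.4 0 0 0 0 -1; 0.43 -0.4 0 0 0 0 -1; 0.43 -0.4 0 0 0 0 -1; 0.43 -0.4 0 0 0 0 -1; 0.43 -0.4 0 0 0 0 -1'; python3 -m jog '0.42 -0.4 0 0 0 0 -1; 0 0 0 0 0 0.116 -1; 0 0 0 0 0 0.116 -1; 0 0 0 0 0 0 -1; 0 0 0 0 0 0 -1'; python3 -c "
from h import *
go(-103,-88,215,7.4)"
```

```text
time: 1.02
tool_pos: [295.0, -398.8, 514.8]
tcp_rot: [180.0, -0.0, 21.3]
ft_force: [1.4, 0.2, 0.8]
finger_gap: 85.5
grip_force: 0.0
time: 1.65
tool_pos: [422.6, -134.0, 515.0]
tcp_rot: [180.0, -0.0, 21.3]
ft_force: [0.3, -1.1, 0.9]
finger_gap: 85.6
grip_force: 0.0
time: 2.28
tool_pos: [446.8, -83.5, 514.7]
tcp_rot: [180.0, -0.0, 7.5]
ft_force: [-0.0, 0.5, 0.2]
finger_gap: 85.5
grip_force: 0.0
t 2.27 pos [446.8 -83.5 514.7] lane [-102.4  -87.6] rot [ 1.80e+02 -1.00e-02  7.51e+00] F [-0.   0.5  0.2] gap 85.5
need tool units [-0.006  0.004  2.997] wz 0.002
```

```bash
python3 -m jog '0 0 0.6 0 0 0 -1; 0 0 0.6 0 0 0 -1; 0 0 0.6 0 0 0 -1; 0 0 0.6 0 0 0 -1; 0 0 0.5 0 0 0 -1';python3 -m jog '0 0 0.15 0 0 0 -1; 0 0 0 0 0 0 -1'; python3 -c "
from h import *
go(-61,-88,205,7.4)
a=snapshot('scene')['img'][60:250,130:340,::-1];b=snapshot('side')['img'][60:250,205:365,::-1]
a=cv2.resize(a,None,fx=2.1,fy=2.5,interpolation=2);b=cv2.resize(b,None,fx=2.1,fy=2.5,interpolation=2)
cv2.imwrite('pics/d1.png',cv2.hconcat([a,b]))"
```

```text
time: 2.9
tool_pos: [446.1, -83.5, 222.5]
tcp_rot: [-180.0, 0.0, 7.5]
ft_force: [-0.1, -0.3, -0.8]
finger_gap: 85.4
grip_force: 0.0
time: 3.15
tool_pos: [446.8, -83.6, 209.8]
tcp_rot: [-180.0, 0.1, 7.4]
ft_force: [0.4, -0.9, 0.6]
finger_gap: 85.2
grip_force: 0.0
t 3.15 pos [446.8 -83.6 209.8] lane [-102.3  -87.6] rot [-1.7997e+02  6.0000e-02  7.4100e+00] F [ 0.4 -0.9  0.6] gap 85.2
need tool units [0.413 0.004 0.048] wz 0.0
```

View pics/d1.png

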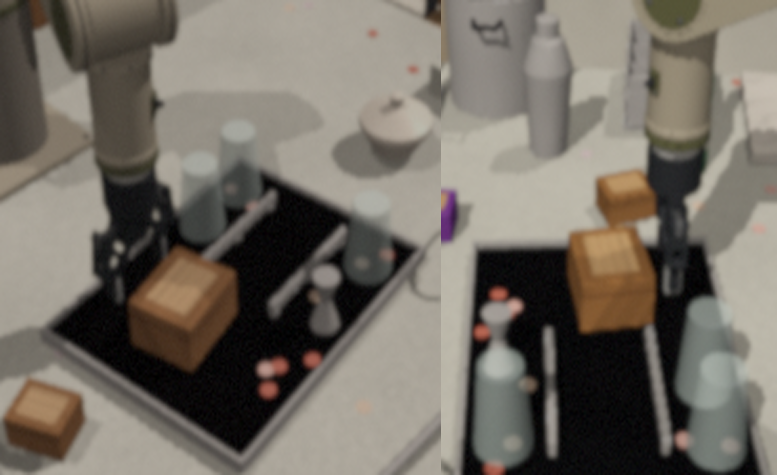

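The gripper stands beside the box's near face, tips at about mid box height, clear of the glasses and rails. Now I push sideways slowly.

```bash
python3 -m jog '0 0 0.05 0 0 0 -1; 0.05 0 0 0 0 0 -1; 0.05 0 0 0 0 0 -1; 0.04 0 0 0 0 0 -1; 0.04 0 0 0 0 0 -1'; python3 -m jog '0.04 0 0 0 0 0 -1; 0.04 0 0 0 0 0 -1; 0.04 0 0 0 0 0 -1; 0.03 0 0 0 0 0 -1; 0.02 0 0 0 0 0 -1'; python3 -m jog '0.02 0 0 0 0 0 -1; 0 0 0 0 0 0 -1'; cat > m.py <<'E'
from h import *
def panel():
    out=[]
    for n,r in (("scene",(180,130,300,230)),("side",(235,140,330,260))):
        s=up(snapshot(n)); im=s["img"].astype(int); x0,y0,x1,y1=[4*k for k in r]; sub=im[y0:y1,x0:x1]
        br=(sub[:,:,0]-sub[:,:,2]>25)&(sub[:,:,1]>40); b=big(br)[0]; m=np.zeros(br.shape,np.uint8); cv2.drawContours(m,[b],-1,1,-1)
        t=.75*np.percentile(sub[:,:,1][m>0],96)
        c=big((sub[:,:,1]>t)&(m>0))[0]+np.array([x0,y0]); q=rect(cast(s,c,77)); print(n,"lane",l(q[0]).round(1),q[1:])
panel()
E
python3 m.py; python3 -c "
from h import *
go(-61,-88,205,7.4)"
```

```text
time: 3.88
tool_pos: [464.6, -80.9, 204.6]
tcp_rot: [-180.0, 0.1, 7.4]
ft_force: [-5.2, 1.3, 2.7]
finger_gap: 85.1
grip_force: 2.4
time: 4.5
tool_pos: [481.7, -78.9, 204.5]
tcp_rot: [180.0, 0.0, 7.4]
ft_force: [-2.9, -0.0, 0.5]
finger_gap: 85.4
grip_force: 1.5
time: 4.75
tool_pos: [483.7, -78.7, 204.7]
tcp_rot: [180.0, -0.0, 7.4]
ft_force: [-3.1, 0.6, -1.1]
finger_gap: 85.3
grip_force: 0.7
scene lane [ -3.9 -91.6] (array([66.8, 88.8]), 6.84)
side lane [   5.1 -130.5] (array([ 85.6, 163.5]), 7.69)
t 4.85 pos [483.6 -78.7 204.8] lane [-65.2 -87.5] rot [ 1.7999e+02 -3.0000e-02  7.3800e+00] F [-1.5 -0.6 -0.5] gap 85.3
need tool units [ 0.042  0.005 -0.002] wz -0.0
```

```bash
python3 -m jog '0.02 0 0 0 0 0 -1; 0.02 0 0 0 0 0 -1; 0 0 0 0 0 0 -1; -0.1 0 0 0 0 0 -1; -0.2 0 0 0 0 0 -1'; sed -i 's/(235,140,330,260)/(262,151,314,260)/' m.py; python3 -m jog '0 0 -0.6 0 0 0 -1; 0 0 -0.4 0 0 0 -1; 0 0 0 0 0 0 -1'; python3 m.py; python3 -c "
from h import *
go(0,-185,305,97.4)
b=snapshot('side')['img'][130:270,205:365,::-1];a=snapshot('scene')['img'][120:245,145:340,::-1]
cv2.imwrite('pics/e1.png',cv2.resize(b,None,fx=4.5,fy=4.2,interpolation=2))"
```

```text
time: 5.48
tool_pos: [457.7, -82.0, 205.0]
tcp_rot: [180.0, -0.1, 7.4]
ft_force: [0.7, -0.6, 0.1]
finger_gap: 85.2
grip_force: 0.0
time: 5.85
tool_pos: [459.0, -82.4, 309.1]
tcp_rot: [179.8, -0.5, 7.4]
ft_force: [-0.2, -0.3, 0.4]
finger_gap: 85.7
grip_force: 0.0
scene lane [  0.3 -91.4] (array([66.5, 89.2]), 6.93)
side lane [  6.7 -97.6] (array([80. , 97.1]), 6.89)
t 5.95 pos [457.6 -82.  304.9] lane [-91.4 -87.4] rot [ 1.7997e+02 -8.0000e-02  7.3800e+00] F [-0.4  0.7 -0.3] gap 85.7
need tool units [ 0.915  0.975 -0.001] wz -1.5
```

View pics/e1.png

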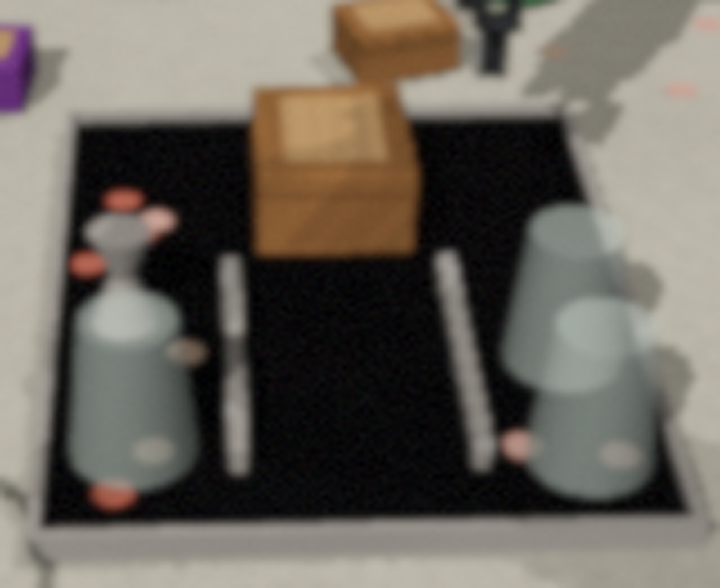

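The box now stands straight before the mouth, with its front lower corners at crop (256,255) and (415,252), between the rail starts at (231,258) and (446,253).

```bash
python3 - <<'E'
from h import *
s=snapshot("side")
f=lambda p,z: l(cast(s,(np.array(p)+.5)/[4.5,4.2]-.5+[205,130],z)).round(1).tolist()
print("box front",f([(256,255),(415,252)],12),"top back",f([(252,88),(398,86)],77))
print("rail inner mouth top",f([(244,258),(437,255)],34),"outer",f([(218,258),(459,250)],34),"end inner bottom",f([(251,474),(470,470)],12))
E
```

```text
box front [[50.0, -31.8], [-52.4, -31.9]] top back [[48.9, -146.9], [-49.2, -146.3]]
rail inner mouth top [[58.5, 1.9], [-61.7, 2.4]] outer [[74.7, 1.3], [-76.0, -2.8]] end inner bottom [[59.9, 188.8], [-61.0, 189.2]]
```

```bash
python3 -m jog '0.305 0.325 0 0 0 0 -0.2; 0.305 0.325 0 0 0 0 -0.2; 0.3 0.325 0 0 0 0 -0.2; 0 0 0 0 0 -0.166 -0.2; 0 0 0 0 0 -0.166 -0.2'; python3 -m jog '0 0 0 0 0 -0.167 -0.2; 0 0 0 0 0 -0.167 -0.2; 0 0 0 0 0 -0.167 -0.2; 0 0 0 0 0 -0.167 -0.2; 0 0 0 0 0 -0.167 -0.2'; python3 -m jog '0 0 0 0 0 -0.167 -0.2; 0 0 0 0 0 -0.167 -0.2; 0 0 0 0 0 0 -0.2'; python3 -c "
from h import *
go(-0.5,-185,210,97.4)"
```

```text
time: 6.72
tool_pos: [560.3, -167.2, 302.2]
tcp_rot: [-179.8, 0.1, 27.6]
ft_force: [-0.4, -0.2, -0.1]
finger_gap: 51.7
grip_force: 0.0
time: 7.35
tool_pos: [560.0, -166.8, 302.7]
tcp_rot: [-179.8, -0.0, 77.7]
ft_force: [0.1, -0.3, -0.4]
finger_gap: 51.5
grip_force: 0.0
time: 7.72
tool_pos: [560.1, -166.8, 303.0]
tcp_rot: [-179.9, -0.1, 97.4]
ft_force: [-0.5, -0.5, -0.5]
finger_gap: 51.4
grip_force: 0.0
t 7.72 pos [ 560.1 -166.8  303. ] lane [  -0.7 -184.7] rot [-1.7987e+02 -8.0000e-02  9.7380e+01] F [-0.5 -0.5 -0.5] gap 51.4
need tool units [-0.003  0.002  0.93 ] wz -0.0
```

```bash
python3 -m jog '0 0 0.45 0 0 0 -0.2; 0 0 0.43 0 0 0 -0.2; 0 0 0 0 0 0 -0.2; 0.06 0 0 0 0 0 -0.2; 0.06 0 0 0 0 0 -0.2'; python3 -m jog '0.06 0 0 0 0 0 -0.2; 0.06 0 0 0 0 0 -0.2; 0.06 0 0 0 0 0 -0.2; 0.06 0 0 0 0 0 -0.2; 0.06 0 0 0 0 0 -0.2'; python3 -m jog '0.08 0 0 0 0 0 -0.2; 0.08 0 0 0 0 0 -0.2; 0.08 0 0 0 0 0 -0.2; 0.08 0 0 0 0 0 -0.2; 0 0 0 0 0 0 -0.2'; python3 -c "
from h import *
go(-0.5,40,213,97.4)
b=snapshot('side')['img'][130:270,205:365,::-1]
cv2.imwrite('pics/f1.png',cv2.resize(b,None,fx=4.5,fy=4.2,interpolation=2))"
```

```text
time: 8.35
tool_pos: [560.1, -155.0, 219.2]
tcp_rot: [179.8, 0.1, 97.4]
ft_force: [0.1, -0.3, 0.5]
finger_gap: 51.0
grip_force: 0.0
time: 8.98
tool_pos: [555.6, -125.7, 217.8]
tcp_rot: [179.9, 0.1, 97.4]
ft_force: [0.4, -5.5, 3.4]
finger_gap: 51.2
grip_force: 2.7
time: 9.6
tool_pos: [551.2, -93.2, 217.2]
tcp_rot: [179.9, 0.0, 97.5]
ft_force: [0.9, -1.2, 0.3]
finger_gap: 51.5
grip_force: 0.5
t 9.6 pos [551.2 -93.2 217.2] lane [-1.000e-01 -1.106e+02] rot [1.7994e+02 2.0000e-02 9.7460e+01] F [ 0.9 -1.2  0.3] gap 51.5
need tool units [ 1.506 -0.002  0.042] wz 0.001
```

View pics/f1.png

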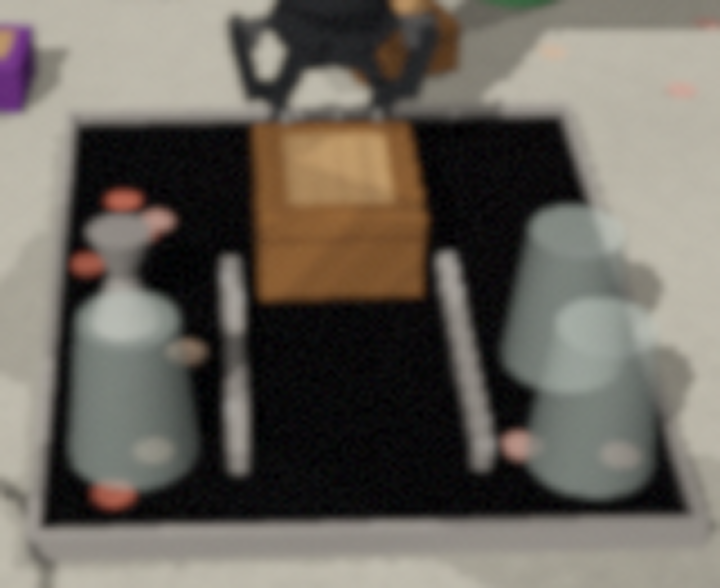

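The box has entered the lane straight, front corners at crop (259,300) and (424,297) with clear gaps on both sides. I'll keep pushing.

```bash
python3 -m jog '0.08 0 0 0 0 0 -0.2; 0.08 0 0 0 0 0 -0.2; 0.08 0 0 0 0 0 -0.2; 0.08 0 0 0 0 0 -0.2; 0.08 0 0 0 0 0 -0.2'; python3 -m jog '0.08 0 0 0 0 0 -0.2; 0.08 0 0 0 0 0 -0.2; 0.08 0 0 0 0 0 -0.2; 0.08 0 0 0 0 0 -0.2; 0 0 0 0 0 0 -0.2';  cat > n.py <<'E'
from h import *
import sys
go(-0.5,58,217,97.4)
for n in ("side","scene"):
    s=up(snapshot(n)); im=s["img"].astype(int)
    m=((im[:,:,0]-im[:,:,2]>22)&(im[:,:,0]>1.35*im[:,:,2])).astype(np.uint8); keep=np.zeros_like(m)
    x0,y0,x1,y1=(262,151,314,260) if n=="side" else (190,120,290,230); keep[4*y0:4*y1,4*x0:4*x1]=1
    m=cv2.morphologyEx(m&keep,cv2.MORPH_OPEN,np.ones((9,9))); h=cv2.convexHull(big(m)[0])
    q=cv2.approxPolyN(h,6).reshape(-1,2)
    for p in q: print(n,(p/4).round(1),"z12",l(cast(s,p,12)).round(1)[0],"z77",l(cast(s,p,77)).round(1)[0])
E
python3 n.py
```

```text
time: 10.28
tool_pos: [545.7, -53.4, 216.8]
tcp_rot: [180.0, 0.0, 97.5]
ft_force: [0.4, -5.5, 2.7]
finger_gap: 51.4
grip_force: 2.6
time: 10.9
tool_pos: [541.2, -21.1, 216.4]
tcp_rot: [-180.0, -0.1, 97.5]
ft_force: [-1.1, 0.1, -0.5]
finger_gap: 51.2
grip_force: 0.0
t 10.9 pos [541.2 -21.1 216.4] lane [ -0.7 -37.8] rot [-1.7995e+02 -7.0000e-02  9.7490e+01] F [-1.1  0.1 -0.5] gap 51.2
need tool units [ 0.958  0.003 -0.006] wz 0.002
side [299.2 171.5] z12 [ -68.2 -128.9] z77 [-55.  -30.3]
side [301.5 182. ] z12 [-69.1 -72. ] z77 [-55.8  21.5]
side [303.  197.8] z12 [-65.   6.] z77 [-52.   92.8]
side [302.8 218.8] z12 [-54.2  98.8] z77 [-42.2 177.4]
side [262.  218.8] z12 [53.8 95.3] z77 [ 56.3 174.2]
side [262.  171.5] z12 [  46.3 -132.8] z77 [ 49.5 -33.9]
scene [272.5 151. ] z12 [ -5. 174.] z77 [ 44.3 102.5]
scene [272.5 167.5] z12 [ 44.9 103.5] z77 [90.9 36.8]
scene [249.2 190.8] z12 [ 53.1 -27.7] z77 [ 98.5 -85.7]
scene [238.2 185. ] z12 [ 10.4 -26.6] z77 [ 58.7 -84.7]
scene [242.8 143.8] z12 [-108.3  148. ] z77 [-52.2  78.3]
scene [246.2 141.5] z12 [-106.7  165.1] z77 [-50.6  94.2]
```

```bash
python3 -m jog '0.08 0 0 0 0 0 -0.2; 0.08 0 0 0 0 0 -0.2; 0.08 0 0 0 0 0 -0.2; 0.08 0 0 0 0 0 -0.2; 0.08 0 0 0 0 0 -0.2'; python3 -m jog '0.08 0 0 0 0 0 -0.2; 0.08 0 0 0 0 0 -0.2; 0.08 0 0 0 0 0 -0.2; 0 0 0 0 0 0 -0.2'; sed -i 's/(262,151,314,260)/(250,165,318,260)/;s/(190,120,290,230)/(200,110,300,230)/' n.py; python3 n.py; python3 -c "
from h import *
b=snapshot('side')['img'][130:270,205:365,::-1]
cv2.imwrite('pics/g1.png',cv2.resize(b,None,fx=4.5,fy=4.2,interpolation=2))"
```

```text
time: 11.62
tool_pos: [536.3, 18.1, 216.7]
tcp_rot: [-180.0, -0.0, 97.4]
ft_force: [0.5, -1.8, -1.9]
finger_gap: 51.3
grip_force: 1.0
time: 12.12
tool_pos: [533.3, 42.1, 216.8]
tcp_rot: [180.0, -0.0, 97.5]
ft_force: [0.0, -0.3, 0.6]
finger_gap: 51.0
grip_force: 0.0
t 12.12 pos [533.3  42.1 216.8] lane [-0.4 25.8] rot [ 1.7999e+02 -3.0000e-02  9.7490e+01] F [ 0.  -0.3  0.6] gap 51.0
need tool units [ 0.322 -0.001 -0.002] wz 0.001
side [301.5 184.8] z12 [-67.6 -57.9] z77 [-54.4  34.5]
side [305.5 213. ] z12 [-64.2  74.8] z77 [-51.4 155.5]
side [305.5 234.8] z12 [-54.2 162.4] z77 [-42.2 235.4]
side [263. 235.] z12 [ 53.3 159.9] z77 [ 55.9 233.1]
side [261.8 206. ] z12 [52.7 40.2] z77 [ 55.3 123.9]
side [261.8 184.8] z12 [ 49.4 -61.8] z77 [52.3 30.9]
scene [284.8 142.2] z12 [-1.00e-01  2.38e+02] z77 [ 48.9 162.3]
scene [284.2 158.8] z12 [ 49.4 162.5] z77 [95.  91.8]
scene [259.8 178.5] z12 [44.6 36.5] z77 [ 90.5 -25.8]
scene [236. 167.] z12 [-49.2  37.4] z77 [  3.1 -24.9]
scene [239.8 148.8] z12 [-99.1 120.1] z77 [-43.6  52.2]
scene [258.5 131.5] z12 [-108.5  236.6] z77 [-52.3 161. ]
```

View pics/g1.png

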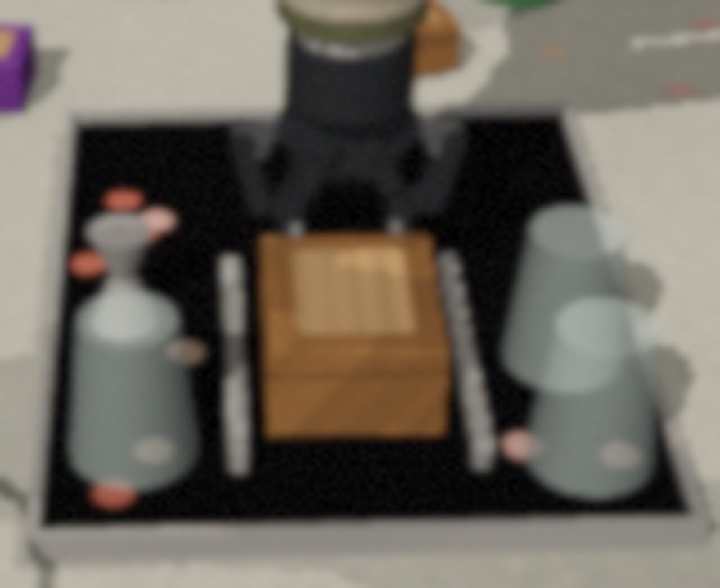

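```bash
python3 - <<'E'
from h import *
s=snapshot("side")
f=lambda p,z: l(cast(s,(np.array(p)+.5)/[4.5,4.2]-.5+[205,130],z)).round(1).tolist()
print("box front",f([(265,438),(447,438)],12),"rails end bottom mid",f([(239,475),(483,472)],12),"top back",f([(257,233),(434,234)],77),"mouth top",f([(231,255),(447,252)],34))
# edge profiles: red-blue for box columns, gray for rails
s=up(s,4); im=s["img"].astype(float); g=im.mean(2)
def edge(u0,u1,v0,v1):
    p=g[v0*4:v1*4,int(u0*4):int(u1*4)].mean(1); b=np.median(p[-12:]); a=np.percentile(p[:20],50); i=np.where(p>(a+b)/2)[0].max(); return v0+i/4
for nm,u0,u1,v0,v1 in (("box",268,300,225,244),("farrail",256.5,259,232,254),("nearrail",310.5,313,232,254)):
    v=edge(u0,u1,v0,v1); u=(u0+u1)/2; print(nm,v,l(cast(s,[(4*u+1.5,4*v+2)],12)).round(1))
E
```

```text
box front [[51.0, 157.2], [-51.5, 160.5]] rails end bottom mid [[66.5, 189.5], [-67.9, 191.1]] top back [[51.5, 34.3], [-53.7, 38.9]] mouth top [[66.5, -1.8], [-68.3, -0.8]]
box 233.75 [[ -0.9 158.8]]
farrail 242.75 [[ 66.5 190.1]]
nearrail 253.75 [[-62.2 232.8]]
```

```bash
python3 -m jog '0.06 0 0 0 0 0 -0.2; 0.06 0 0 0 0 0 -0.2; 0.06 0 0 0 0 0 -0.2; 0.06 0 0 0 0 0 -0.2; 0.04 0 0 0 0 0 -0.2'; python3 -m jog '0.03 0 0 0 0 0 -0.2; 0 0 0 0 0 0 -0.2'; python3 -c "
from h import *
go(-0.5,58,217,97.4)
b=snapshot('side')['img'][130:270,205:365,::-1]
cv2.imwrite('pics/k1.png',cv2.resize(b,None,fx=4.5,fy=4.2,interpolation=2))"
```

```text
time: 12.95
tool_pos: [529.7, 69.4, 216.8]
tcp_rot: [180.0, 0.0, 97.5]
ft_force: [0.3, -4.8, 2.1]
finger_gap: 50.9
grip_force: 2.1
time: 13.2
tool_pos: [529.3, 72.4, 216.7]
tcp_rot: [180.0, -0.0, 97.5]
ft_force: [0.8, -0.8, 0.3]
finger_gap: 51.5
grip_force: 0.4
t 13.2 pos [529.3  72.4 216.7] lane [-0.5 56.5] rot [ 1.800e+02 -3.000e-02  9.746e+01] F [ 0.8 -0.8  0.3] gap 51.5
need tool units [ 0.015 -0.    -0.003] wz 0.001
```

View pics/k1.png

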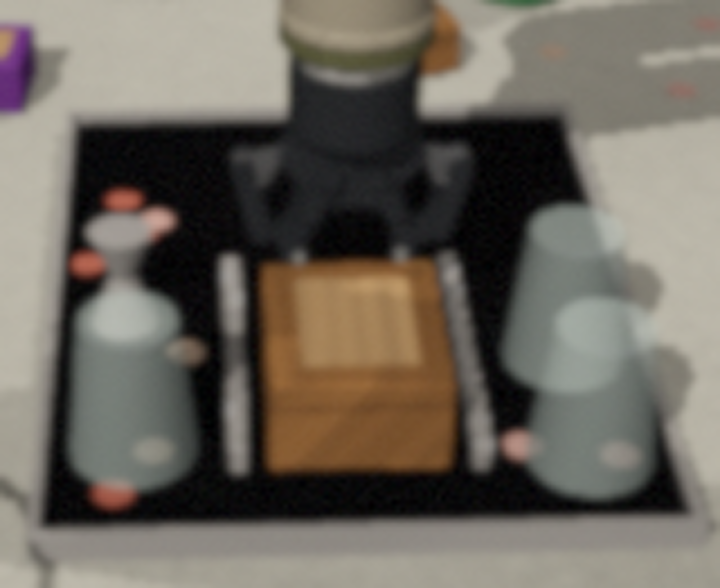

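```bash
python3 - <<'E'
from h import *
s=up(snapshot("side"),4); im=s["img"].astype(float); g=im.mean(2)
def edge(u0,u1,v0,v1):
    p=g[v0*4:v1*4,int(u0*4):int(u1*4)].mean(1); b=np.median(p[-12:]); a=np.percentile(p[:20],50); i=np.where(p>(a+b)/2)[0].max(); return v0+i/4
for nm,u0,u1,v0,v1 in (("boxL",266,275,232,252),("boxM",268,300,232,252),("boxR",293,302,232,252),("farrail",256.5,259,232,252),("nearrail",310.5,313.5,234,250)):
    v=edge(u0,u1,v0,v1); u=(u0+u1)/2; print(nm,v,l(cast(s,[(4*u+1.5,4*v+2)],12)).round(1))
E
python3 n.py
```

```text
boxL 242.0 [[ 34.8 188.3]]
boxM 241.75 [[  1.3 188.5]]
boxR 241.75 [[-32.2 189.6]]
farrail 242.75 [[ 66.5 190.1]]
nearrail 241.75 [[-68.1 190.7]]
t 13.3 pos [529.1  72.3 216.5] lane [-0.6 56.4] rot [-1.7998e+02 -5.0000e-02  9.7450e+01] F [-0.4 -0.3 -0.4] gap 51.1
need tool units [ 0.016  0.001 -0.005] wz 0.001
side [301.8 191. ] z12 [-65.  -26.5] z77 [-52.   63.1]
side [307. 221.] z12 [-64.4 108.4] z77 [-51.5 186.2]
side [306.5 242.5] z12 [-53.4 191.1] z77 [-41.5 261.6]
side [263. 243.] z12 [ 54.4 189.5] z77 [ 56.9 260.2]
side [261.8 192. ] z12 [ 50.5 -25.4] z77 [53.4 64. ]
side [281.8 191. ] z12 [ -7.3 -28.4] z77 [ 0.6 61.3]
scene [288.8 138.5] z12 [ -1.3 263.9] z77 [ 47.7 186.4]
scene [290.2 151.8] z12 [ 44.1 205. ] z77 [ 90.1 131.5]
scene [267.2 174.2] z12 [51.1 66.7] z77 [96.7  2.4]
scene [241.8 162.2] z12 [-49.5  67.2] z77 [2.8 2.9]
scene [246.2 143.8] z12 [-98.9 154.9] z77 [-43.3  84.7]
scene [264.  128.2] z12 [-104.9  263.8] z77 [-48.9 186.4]
```

The box front is level with the rail ends to about 2 mm, centred and straight. I'll back off and hand in.

```bash
python3 -m jog '-0.1 0 0 0 0 0 -0.2; -0.2 0 0 0 0 0 -0.2; 0 0 0 0 0 0 -0.2; 0 0 0 0 0 0 -0.2' && python3 -c "
from bench import *
print(hand_in())"
```

```text
time: 13.9
tool_pos: [533.2, 41.7, 216.7]
tcp_rot: [-180.0, -0.0, 97.4]
ft_force: [-1.2, -0.3, 0.1]
finger_gap: 51.2
grip_force: 0.0
the job is handed in; nothing more can be done
None
```

I pushed the box down the lane and handed the job in at about 14 s. In the last measurement its front was about 2 mm short of level with the rail ends, centred and straight, and I saw no contact with the rails, glasses or anything else; no verdict was returned.

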